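# Mix the red-marked sample on the touch vortex mixer

### The arm

A 6-joint arm with a two-finger parallel gripper is mounted at the origin on a cart in front of the work surface, level with it; the furniture and walls round the work are solid. World frame = base frame: x ahead of the robot, y to its left, z up, the work surface at z = 0. Lengths are in m, angles in rad, forces in N, time in s.
With the tool pointing down it reaches from about 0.35 to 0.775 m from the base axis. Payload 5.5 kg.
Tool frame: the origin (TCP) lies between the finger pads; the fingertips stand 8 mm ahead of it and the grasp point (between the pads) lies 11 mm behind it; z points along the fingers, y is the line along which they close (so a half turn about z gives the same grasp; the last joint's range is limited). The gripper opens to 85 mm and grips with 20 to 120 N. Pads are 22 mm wide; open, the fingers measure 114 mm over their backs; the gripper's body (76 mm by 85 mm) begins 54 mm behind the grasp point. The pads swing forward as they close: fully open they stand 13 mm farther back than shut.
Start: joints at [-1.453, 0.313, 0.046, 1.304, 0, 1.431], TCP at [0.147, -0.556, 0.209] pointing down, gripper open.
Joint ranges: [-2.76, 2.76], [-0.86, 1.69], [-1.03, 1.26], [-2.2, 2.34], [-1.47, 1.5], [-3.14, 3.14]. Speed limits (rad/s): [2.57, 2.57, 3.14, 3.14, 3.14, 3.14].

### API

Orientations are given as a unit quaternion [w, x, y, z].
In Python, from workcell import status, vision, job gives the robot as it stands. The module is installed in compiled form; this text tells all that it offers.
- The arm moves only by the tool apply_moves, never from a script. Its argument "moves" is one flat list of numbers, 6 for each row, row after row: the shift along the world's x, y, z in units of 25 mm (1.0 is 25 mm), then the turn, a rotation vector about the world's x, y, z in rad. In form: [x, y, z, rx, ry, rz, x, y, z, rx, ry, rz, ...]. A call has 1 to 20 rows; each row is the pose to reach, as a shift and turn from the pose commanded when the call began; what a row does not reach only later rows make up. A row lasts 1/12 s, in which the tool goes at most 41.7 mm and 7.16 degrees, less where a joint would pass 70% of its speed; a pose out of reach is approached as far as the arm can. A call with a gripper value outside its range is refused whole. "claw" is the opening in per cent of the stroke, from 0 (shut) to 100 (fully open), set as the call begins (left out, the last holds). The fingers move at their own pace and stop on an object; "newtons" is the grip in N (left out, the last holds). Time passes only in rows, so rows that repeat a pose let the fingers close. It gives the time, the measured TCP pose, the force, the opening and the grip force at its end, in the units of the state.
- status.get_state(): the state, without advancing time (a new reading comes with each control period).
- vision.read_camera(name): name is "scene" or "top"; returns a dict with "image" (420x560x3 uint8, blue, green, red), "camera_matrix" (3x3 intrinsics, pixels), "camera_from_world" (4x4, takes a point from world to camera coordinates). Camera axes: x right, y down, z forward; pixel columns grow to the right and rows downward; lengths in m; the calibration is good to about 2 mm. A picture is of the moment at which its call begins. There is no depth.
- job.hand_in(): hands the job in; it is judged then, once.
The state is a dict: "clock": time; "joint_pos": joint angles; "qvel": joint speeds; "tau": joint torques, N m; "tcp_pos": TCP position; "orientation": TCP orientation; "wrist_force": force on the tool from outside, world axes, zero at the start; "ft_torque": the same for the moment, N m; "finger_gap": finger opening in m; "grip_force": force on a finger pad.
Only numpy, scipy, OpenCV 4.12 (cv2) and the standard library are available. Lean on these libraries where they do the work, as an engineer would, in place of code of your own. Each camera call takes 0.05 s, during which the arm holds its last target. There are 200 camera calls.

### The job

Mix the sample in the vial with the red cap disc on the vortex mixer: first switch the mixer to touch mode by pressing down the far half of its green rocker, then take that vial out of the stand, stand it upright in the mixer's black cup and press it down until the cup has sunk about 5 mm, half of its travel (a light touch does not run the mixer, and driving the cup to its bottom stop stalls it). Keep it pressed there for at least four seconds without letting go of the vial, and finish while still holding it pressed; leave the other vials, the cream pot and the marker alone.

Things in the scene. Friction and masses are not known exactly. Their poses are not given: they have to be found in the camera images.
- mixer: White vortex mixer, fixed, 170 (x) x 126 mm (y). Origin: centre of its underside; own x points from its sloping front deck to its rear hump, z up. Deck: 45 mm high at x = -82, rising 17 degrees to 70 mm at x = -2 mm; green rocker at x = -44, y = +29, black dial (16 mm high, fixed) at y = -26 mm. Hump 78 mm high; black cup on it at x = +40, y = 0.
- rocker (a joint): Green rocker switch (36 x 18 mm, long side along the mixer's x) on the deck: 0 = off, far half (towards the cup) raised; 0.35 rad = touch mode, far half fully down. The far half goes down under about 3 N (at 11 mm from the pivot) until it meets its hard stop, and the rocker stays where it is left.
- rocker_far (a point): Point on the surface of the rocker's far half, 11 mm from its pivot, on its centre line; the place to press. It is about 70 mm above the worktop when off and sinks 3.5 mm as the rocker goes over.
- cup (a joint): Travel in m of the sprung black rubber cup, straight down: 0 = up, 0.010 = bottom stop. It gives way at about 3 N and needs 1 N more for each mm (about 8 N at 5 mm, 13 N at the stop); it springs back up when released.
- cup_floor (a point): Centre of the cup's inner floor, 101 mm above the worktop when the cup is up; moves with the cup. Cup: 47 mm outside at the rim, inside 38 mm wide at the rim narrowing to about 31 mm at the floor; rim 16 mm above the floor.
- stand: Blue block, fixed, 50 (x) x 164 (y) x 32 mm, with three round holes 29.5 mm wide in a row along its own y at y = -52, 0, +52 mm; hole floors 6 mm above the worktop. Origin: centre of its underside.
- vial_red: The sample: closed glass vial, 27 mm diameter, 64 mm tall, about 35 g, white cap (50 to 64 mm up) with a 19 mm red disc on top. Origin: centre of its underside, z up. Best gripped across the cap from above, fingers on either side along the stand's x (neighbours stand along y). In the stand its top is 70 mm above the worktop, 38 mm of it out of the block; which hole it is in varies.
- vial_yellow: Bystander: the same vial with a yellow cap disc, in another hole of the stand. Origin: centre of its underside.
- vial_black: Bystander: the same vial with a black cap disc, in another hole of the stand. Origin: centre of its underside.
- pot: Bystander: small cream pot, 36 mm diameter, 33 mm high, right of the mixer. Origin: centre of its underside.
- marker: Bystander: black felt marker, 122 mm long (its own y), 12 mm thick, lying left of the stand. Origin: under its middle.
Not all that is in view belongs to the job. What is shaped like the vial_red but orange is not meant.

How it is judged:
On the way, in this order (a step that is already met when the one before it is completed fails the run):
1. the rocker is switched to touch mode (above 0.28 rad) (value of joint rocker above 0.28 rad), for 0.2 s.
2. the red-marked vial is lifted clear of the stand in the gripper (z of vial_red in the frame of stand above 0.04 m and contact force between the fingers and vial_red above 1 N), for 0.1 s.
3. gripped and standing in the cup, the vial keeps the cup pressed 3 to 7.5 mm for 3 s without a break (value of joint cup between 0.003 and 0.0075 m and contact force between the fingers and vial_red above 2 N and contact force between vial_red and mixer above 3 N and horizontal distance between vial_red and cup_floor below 0.005 m and z of vial_red in the frame of cup_floor below 0.004 m), for 3 s.
At the end, for the whole second after the job is handed in: Still holding: rocker in touch mode; red-marked vial upright (0.15 rad), at rest on the cup floor within 5 mm of its centre, gripped (over 2 N, fingertips past the cap's top), and pressing the cup 3 to 7.5 mm down (over 3 N) (all of step 3 and value of joint rocker above 0.28 rad and z of the grasp point in the frame of vial_red below 0.076 m and angle between vial_red's own z axis and vertical below 0.15 rad and linear speed of vial_red below 0.02 m/s); the arm keeps its last pose, push and grip.
It fails at once if the cup is driven to its bottom stop (beyond 9.3 mm) (value of joint cup above 0.0093 m).
It fails at once if another vial, the pot or the marker is moved by more than 15 mm (distance of any of vial_yellow, vial_black, pot, marker from where it was at the start of the episode above 0.015 m).
It also fails if it takes over 62 s, if anything falls off the work surface, if the arm or the gripper's body presses on something with over 40 N, if the wrist force passes 120 N, or if a joint passes its speed limit or range.

## Working session

There is one attempt and no reset: what is moved stays moved. The work goes in short steps, Python scripts to look and compute and a tool call to move; the robot and the scene stay as the last step left them, time stands still between calls to the robot, and variables do not carry over. Pictures are saved under pics/ and viewed, at most 10 in all, crops included, and the job is handed in when it is done.

Besides the shell and the picture viewer there is one more tool, called in YAML: its name, and indented under it one key for each argument. apply_moves: Moves the arm, as the interface text tells. Its arguments: {"type":"object","properties":{"moves":{"type":"array","items":{"type":"number"}},"claw":{"type":"number"},"newtons":{"type":"number"}},"required":["moves"]}

```bash
mkdir -p pics; python3 - <<'E'
from workcell import status,vision
import cv2,numpy as np
s=status.get_state();print(s)
for n in("scene","top"):
    c=vision.read_camera(n);cv2.imwrite(f"pics/{n}0.png",cv2.resize(c["image"],(784,588),interpolation=2))
    print(n,c["camera_matrix"].tolist(),c["camera_from_world"].round(4).tolist())
E
```

```text
{'clock': 0.0, 'joint_pos': array([-1.45259942e+00,  3.14028690e-01,  4.49991606e-02,  1.30358191e+00,
       -3.69542900e-05,  1.43123286e+00]), 'qvel': array([ 9.60137496e-05,  1.66584847e-03, -9.15975911e-04,  8.75475732e-05,
       -1.88878278e-04,  1.05598660e-03]), 'tau': array([-4.55573272e-04, -4.80627573e+01,  2.98532653e+01,  1.94623950e-02,
       -1.59985361e-04,  4.36499477e-06]), 'tcp_pos': array([ 0.14651217, -0.55546809,  0.20840105]), 'orientation': array([-9.07699723e-04,  9.91706027e-01,  1.28523663e-01, -8.78061217e-06]), 'wrist_force': array([-0.63718042,  0.79555882, -0.51982988]), 'ft_torque': array([ 0.01786575, -0.03108566, -0.05479237]), 'grip_force': 0.0, 'finger_gap': 0.0851403209647891}
scene [[470.42777879505655, 0.0, 273.7618068964376], [0.0, 470.42777879505655, 216.24131845191351], [0.0, 0.0, 1.0]] [[-0.5799, -0.8146, -0.013, 0.3193], [-0.6182, 0.4504, -0.6442, 0.3533], [0.5307, -0.3655, -0.7647, 1.0632], [0.0, 0.0, 0.0, 1.0]]
top [[438.36628362051573, 0.0, 273.1913249283278], [0.0, 438.36628362051573, 210.90039220212444], [0.0, 0.0, 1.0]] [[-0.0251, -0.9997, 0.0046, 0.0239], [-0.9789, 0.0236, -0.2028, 0.4934], [0.2026, -0.0096, -0.9792, 1.3498], [0.0, 0.0, 0.0, 1.0]]
```

View pics/scene0.png

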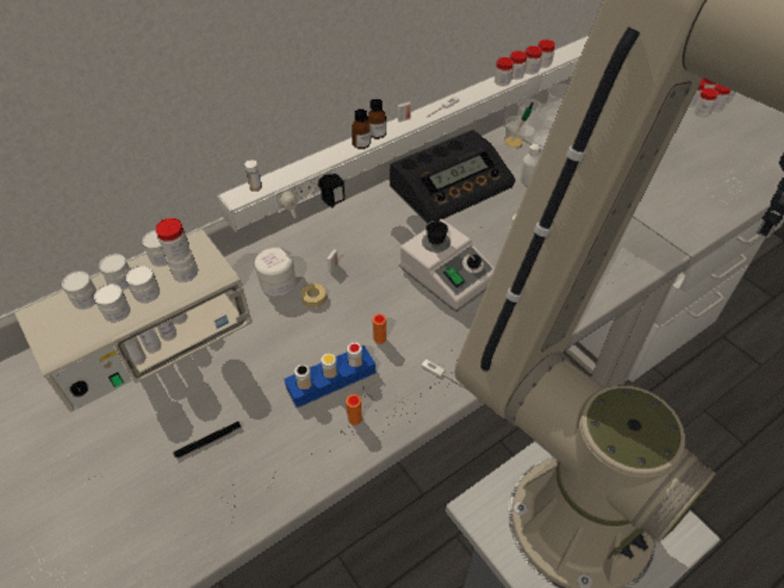

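View pics/top0.png

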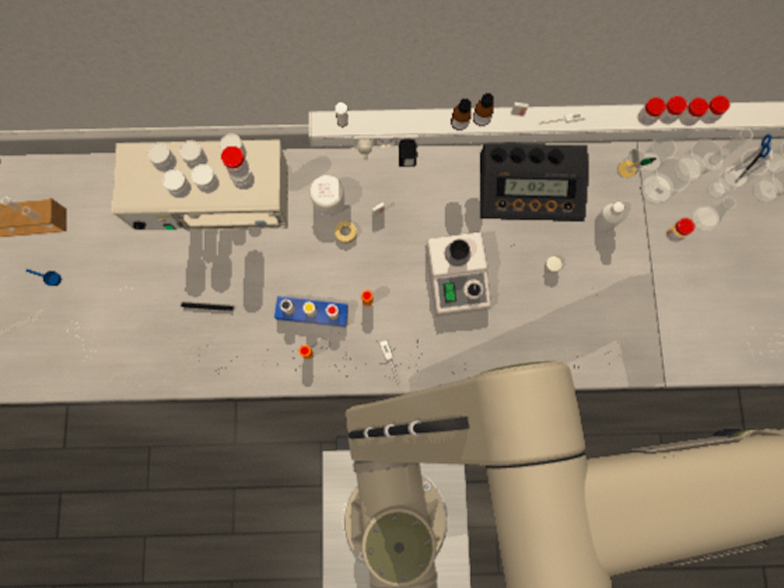

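The red vial is in the stand's right hole, at top pixel (332,311) on the 784-wide picture. The mixer is around (459,275), and the orange decoys stand loose. I'll enlarge the crops next.

```bash
python3 - <<'E'
from workcell import vision
import cv2,numpy as np
c=vision.read_camera("top")["image"]
a=c[160:230,290:360];b=c[195:265,190:260]
cv2.imwrite("pics/cr1.png",np.hstack([cv2.resize(x,(400,400),interpolation=2) for x in(a,b)]))
c=vision.read_camera("scene")["image"]
a=c[150:225,280:355];b=c[235:310,200:275]
cv2.imwrite("pics/cr2.png",np.hstack([cv2.resize(x,(400,400),interpolation=2) for x in(a,b)]))
E
```

```text
(no output)
```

View pics/cr1.png

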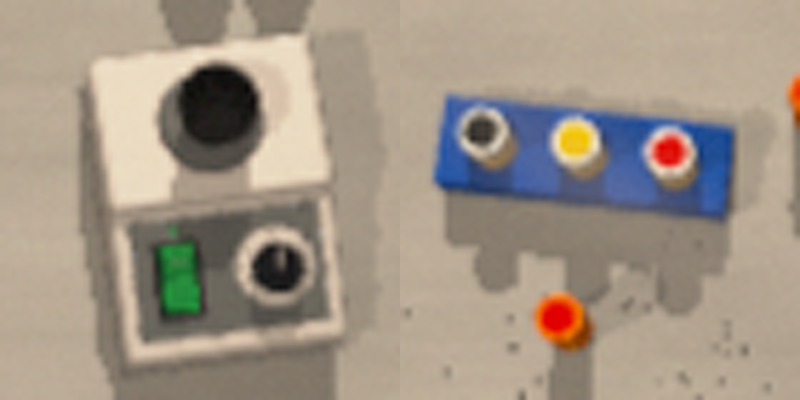

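View pics/cr2.png

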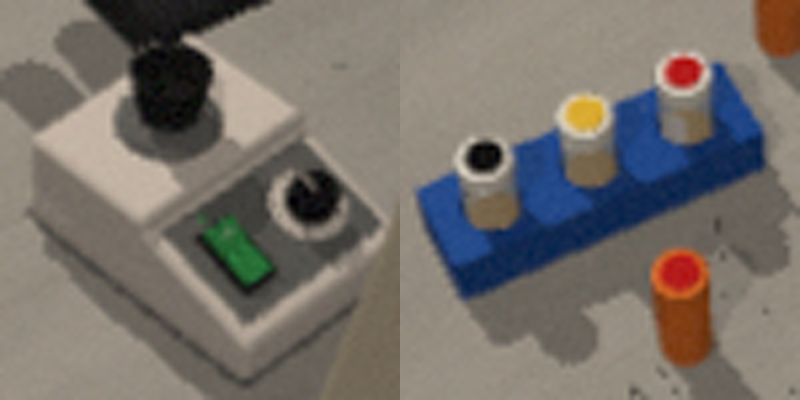

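```bash
cat >h.py <<'E'
import numpy as np
from scipy.optimize import least_squares
C={"scene":(470.42777879505655,273.7618068964376,216.24131845191351,[[-0.5799,-0.8146,-0.013,0.3193],[-0.6182,0.4504,-0.6442,0.3533],[0.5307,-0.3655,-0.7647,1.0632]]),
"top":(438.36628362051573,273.1913249283278,210.90039220212444,[[-0.0251,-0.9997,0.0046,0.0239],[-0.9789,0.0236,-0.2028,0.4934],[0.2026,-0.0096,-0.9792,1.3498]])}
def proj(n,p):
    f,cx,cy,T=C[n];q=np.array(T)@np.r_[p,1];return np.array([f*q[0]/q[2]+cx,f*q[1]/q[2]+cy])
def onz(obs,z):
    "obs: list of (cam,u,v); known z"
    r=least_squares(lambda x:np.concatenate([proj(n,[*x,z])-[u,v] for n,u,v in obs]),[.5,0]);return r.x,r.fun
E
python3 - <<'E'
from h import *
t1=lambda x,y:("top",290+(x+.5)/5.714-.5,160+(y+.5)/5.714-.5)
t2=lambda x,y:("top",190+(x+.5)/5.714-.5,195+(y+.5)/5.714-.5)
s1=lambda x,y:("scene",280+(x+.5)/5.333-.5,150+(y+.5)/5.333-.5)
s2=lambda x,y:("scene",200+(x+.5)/5.333-.5,235+(y+.5)/5.333-.5)
for n,a,b,z in [("cup",t1(219,104),s1(172,70),.117),("rock",t1(180,278),s1(236,250),.064),("dial",t1(278,267),s1(318,190),.073),
 ("red",t2(269,152),s2(283,73),.07),("yel",t2(176,141),s2(185,114),.07),("blk",t2(82,131),s2(84,157),.07)]:
    print(n,onz([a],z)[0].round(4),onz([b],z)[0].round(4),[v.round(4) for v in onz([a,b],z)])
for p in [(92,60),(307,35),(330,186),(108,210)]: print("hump",onz([t1(*p)],.078)[0].round(4))
E
```

```text
cup [ 0.5805 -0.1593] [ 0.5817 -0.1571] [array([ 0.5812, -0.1582]), array([-0.3609, -0.2205,  0.3893, -0.054 ])]
rock [ 0.496  -0.1401] [ 0.4962 -0.1357] [array([ 0.4964, -0.1379]), array([-0.6779, -0.1036,  0.5543, -0.3939])]
dial [ 0.499  -0.1933] [ 0.498 -0.193] [array([ 0.4985, -0.1932]), array([-0.017 ,  0.1445, -0.0599, -0.1507])]
red [0.4597 0.1271] [0.4601 0.1297] [array([0.4601, 0.1286]), array([-0.4802, -0.1075,  0.3697, -0.1774])]
yel [0.467  0.1781] [0.4675 0.1808] [array([0.4674, 0.1797]), array([-0.521 , -0.1035,  0.3885, -0.1897])]
blk [0.4739 0.2296] [0.4745 0.2324] [array([0.4743, 0.2313]), array([-0.5407, -0.1333,  0.4077, -0.1615])]
hump [ 0.6187 -0.0951]
hump [ 0.6304 -0.2161]
hump [ 0.5431 -0.2238]
hump [ 0.5324 -0.1004]
```

apply_moves:
  claw: 0
  moves: [14.4,16.8,-2,0,0,-0.17,14.4,16.8,-2,0,0,-0.17,14.4,16.8,-2,0,0,-0.17,14.4,16.8,-2,0,0,-0.17,14.4,16.8,-2,0,0,-0.17,14.4,16.8,-2,0,0,-0.17,14.4,16.8,-2,0,0,-0.17,14.4,16.8,-2,0,0,-0.17,14.4,16.8,-2,0,0,-0.17,14.4,16.8,-2,0,0,-0.17,14.4,16.8,-2,0,0,-0.17,14.4,16.8,-2,0,0,-0.17,14.4,16.8,-2,0,0,-0.17,14.4,16.8,-2,0,0,-0.17,14.4,16.8,-2,0,0,-0.17,14.4,16.8,-2,0,0,-0.17,14.4,16.8,-2,0,0,-0.17,14.4,16.8,-2,0,0,-0.17]

```text
clock: 1.7
tcp_pos: [0.5059, -0.1371, 0.1594]
orientation: [0.0, 0.999, 0.043, -0.0]
wrist_force: [-0.8, 0.6, 0.6]
finger_gap: -0.0
grip_force: 0.0
```

apply_moves:
  moves: [0,0,-1,0,0,0,0,0,-2,0,0,0,0,0,-2.7,0,0,0,0,0,-2.7,0,0,0,0,0,-2.7,0,0,0]

```text
clock: 2.12
tcp_pos: [0.5052, -0.1368, 0.0915]
orientation: [-0.0, 0.999, 0.043, -0.001]
wrist_force: [0.0, 0.3, 0.4]
finger_gap: -0.0
grip_force: 0.0
```

```bash
python3 - <<'E'
from workcell import vision,status
from h import proj
import cv2,numpy as np
L=[]
for n,o in(("top",(285,155)),("scene",(270,140))):
    c=vision.read_camera(n)["image"]
    L.append(cv2.resize(c[o[1]:o[1]+80,o[0]:o[0]+80],(400,400),interpolation=2))
    for nm,p in(("tip",[*status.get_state()["tcp_pos"][:2],.083]),("far",[.5065,-.136,.07])):print(n,nm,(proj(n,p)-o)*5)
cv2.imwrite("pics/a1.png",np.hstack(L));print(status.get_state()["tcp_pos"])
E
```

```text
top tip [178.22844158 243.7711029 ]
top far [174.30207807 248.14231937]
scene tip [261.10952471 246.68750955]
scene far [258.69539167 264.02862055]
[ 0.50710508 -0.1371482   0.09319178]
```

View pics/a1.png

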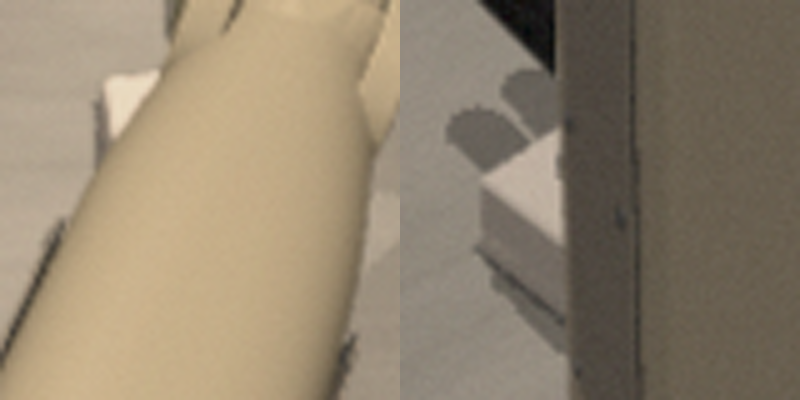

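Both views are blocked by the arm, so I'll press and go by force.

apply_moves:
  moves: [0,0,-0.2,0,0,0,0,0,-0.3,0,0,0,0,0,-0.4,0,0,0,0,0,-0.5,0,0,0,0,0,-0.5,0,0,0,0,0,-0.5,0,0,0]

```text
clock: 2.72
tcp_pos: [0.5065, -0.1359, 0.0792]
orientation: [-0.0, 0.999, 0.044, -0.0]
wrist_force: [0.7, -0.4, -1.6]
finger_gap: -0.0003
grip_force: 0.0
```

apply_moves:
  moves: [0,0,-0.05,0,0,0,0,0,-0.1,0,0,0,0,0,-0.1,0,0,0,0,0,-0.1,0,0,0]

```text
clock: 3.05
tcp_pos: [0.5065, -0.136, 0.0767]
orientation: [0.0, 0.999, 0.044, -0.0]
wrist_force: [0.1, 0.6, -0.3]
finger_gap: -0.0004
grip_force: 0.0
```

apply_moves:
  moves: [0,0,-0.05,0,0,0,0,0,-0.1,0,0,0,0,0,-0.1,0,0,0,0,0,-0.1,0,0,0]

```text
clock: 3.38
tcp_pos: [0.5065, -0.136, 0.0742]
orientation: [-0.0, 0.999, 0.044, -0.0]
wrist_force: [-0.4, -0.3, -0.2]
finger_gap: -0.0001
grip_force: 0.0
```

apply_moves:
  moves: [0,0,-0.05,0,0,0,0,0,-0.1,0,0,0,0,0,-0.1,0,0,0,0,0,-0.1,0,0,0]

```text
clock: 3.72
tcp_pos: [0.5065, -0.136, 0.0717]
orientation: [-0.0, 0.999, 0.044, -0.0]
wrist_force: [-0.3, -0.5, 0.4]
finger_gap: 0.0001
grip_force: 0.0
```

apply_moves:
  moves: [0,0,-0.05,0,0,0,0,0,-0.1,0,0,0,0,0,-0.1,0,0,0,0,0,-0.1,0,0,0]

```text
clock: 4.05
tcp_pos: [0.5065, -0.136, 0.0692]
orientation: [-0.0, 0.999, 0.044, -0.0]
wrist_force: [-0.6, -0.0, 0.4]
finger_gap: -0.0001
grip_force: 0.0
```

apply_moves:
  moves: [0,0,-0.05,0,0,0,0,0,-0.1,0,0,0,0,0,-0.1,0,0,0]

```text
clock: 4.3
tcp_pos: [0.5064, -0.136, 0.0665]
orientation: [-0.0, 0.999, 0.044, -0.0]
wrist_force: [-0.4, -0.6, 0.1]
finger_gap: -0.0001
grip_force: 0.0
```

```bash
python3 - <<'E'
from workcell import vision,status
s=status.get_state();print(s["wrist_force"],s["ft_torque"],s["tau"],s["tcp_pos"])
E
```

```text
[-0.39898102 -0.62837893  0.10599204] [ 0.04060406 -0.01909479 -0.01327732] [-9.38291632e-03 -4.42859530e+01  2.65835667e+01 -7.56017421e-02
 -8.73682711e-05  3.24850896e-05] [ 0.50640273 -0.13598991  0.06653501]
```

apply_moves:
  moves: [0,0,-0.05,0,0,0,0,0,-0.1,0,0,0,0,0,-0.1,0,0,0]

```text
clock: 4.55
tcp_pos: [0.5064, -0.136, 0.064]
orientation: [-0.0, 0.999, 0.044, -0.0]
wrist_force: [0.8, -0.2, 0.2]
finger_gap: -0.0003
grip_force: 0.0
```

apply_moves:
  moves: [0,0,-0.05,0,0,0,0,0,-0.1,0,0,0,0,0,-0.1,0,0,0]

```text
clock: 4.8
tcp_pos: [0.5064, -0.136, 0.0615]
orientation: [-0.0, 0.999, 0.044, -0.0]
wrist_force: [0.1, -0.1, -0.3]
finger_gap: -0.0002
grip_force: 0.0
```

```bash
python3 - <<'E'
from workcell import vision,status
import cv2,numpy as np
a=vision.read_camera("top")["image"];b=vision.read_camera("scene")["image"]
cv2.imwrite("pics/a2.png",np.hstack([cv2.resize(a[60:360,200:500],(400,400)),cv2.resize(b[60:360,180:480],(400,400))]))
E
```

```text
(no output)
```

View pics/a2.png

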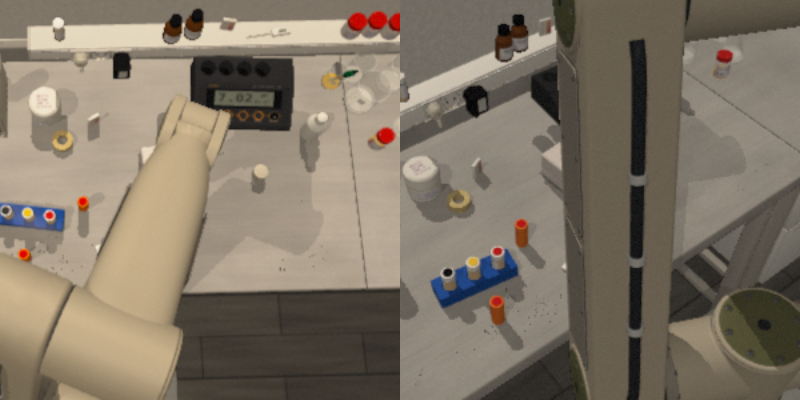

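apply_moves:
  moves: [0,0,-0.05,0,0,0,0,0,-0.1,0,0,0,0,0,-0.1,0,0,0]

```text
clock: 5.15
tcp_pos: [0.5064, -0.136, 0.0591]
orientation: [-0.0, 0.999, 0.044, -0.0]
wrist_force: [0.3, 0.7, -0.1]
finger_gap: 0.0001
grip_force: 0.0
```

apply_moves:
  moves: [0,0,-0.05,0,0,0,0,0,-0.1,0,0,0,0,0,-0.1,0,0,0]

```text
clock: 5.4
tcp_pos: [0.5064, -0.136, 0.0565]
orientation: [-0.0, 0.999, 0.044, -0.0]
wrist_force: [0.2, -0.5, -0.4]
finger_gap: -0.0002
grip_force: 0.0
```

apply_moves:
  moves: [0,0,1.5,0,0,0,0,0,3,0,0,0,0,0,4,0,0,0,0,-1.5,4,0,0,0,0,-3,4,0,0,0,0,-4.5,4,0,0,0,0,-6,4,0,0,0,0,-7.5,4,0,0,0,0,-9,4,0,0,0,0,-10,4,0,0,0,0,-10,4,0,0,0,0,-10,4,0,0,0]

```text
clock: 6.4
tcp_pos: [0.506, -0.3874, 0.156]
orientation: [-0.0, 0.999, 0.043, -0.0]
wrist_force: [0.3, 0.2, 0.6]
finger_gap: 0.0003
grip_force: 0.0
```

```bash
python3 - <<'E'
from workcell import vision,status
from h import proj
import cv2,numpy as np
a=vision.read_camera("top")["image"];b=vision.read_camera("scene")["image"]
p=status.get_state()["tcp_pos"];print(p,proj("top",p),proj("scene",p))
cv2.imwrite("pics/a3.png",np.hstack([cv2.resize(a[90:290,290:490],(400,400)),cv2.resize(b[140:220,275:355],(400,400),interpolation=2)]))
E
```

```text
[ 0.50629016 -0.3852287   0.1564526 ] [406.77470853 196.42334639] [391.09521847 134.89044668]
```

View pics/a3.png

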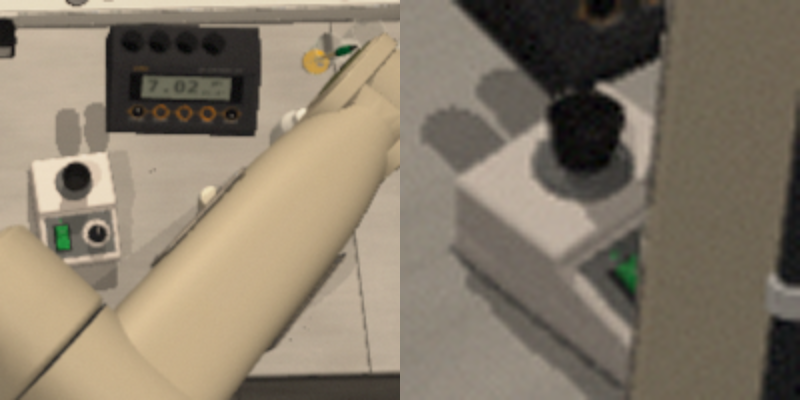

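The rocker is at (63,236) in the left crop and can be seen again. I'll compare it numerically with the first picture.

```bash
python3 - <<'E'
from workcell import vision
import cv2,numpy as np
a=vision.read_camera("top")["image"][160:230,290:360]
b=cv2.resize(cv2.imread("pics/cr1.png")[:,:400],(70,70),interpolation=3)
for nm,i in(("before",b),("now",a)):
    print(nm);print(i[38:58,24:40,1])
E
```

```text
before
[[129 135 135 136 136 124 117 106  99 101 101  93  88  83  82  83]
 [109 114 112 111 111 105 106  86  83  85  84  82  82  80  80  80]
 [103 104 104 104 104 113 116  86  81  81  82  82  83  80  81  81]
 [104 102 103 101 101 106 106  81  70  68  76  82  83  82  81  83]
 [101  98  89  83  83  89  90  87  85  83  64  79  82  82  81  81]
 [102  96  73  69 106 128 125 125 129 109  60  77  82  83  82  82]
 [105 100  80  65 110 140 135 132 133 110  54  70  82  81  81  81]
 [104 103  87  57  94 125 130 128 127 103  57  65  81  82  83  85]
 [105 105  88  52  85 121 126 125 123 105  62  64  80  83  84  89]
 [105 103  88  51  82 119 121 122 121 106  69  71  94  96  94  98]
 [107 104  89  56  78 112 120 133 136 121  82  76 100 102 101 104]
 [106 103  90  57  82 125 132 140 142 130  93  76 100 104 104 103]
 [106 102  90  57  88 137 140 139 139 141 123  73  99 104 104 103]
 [108 102  92  64  92 142 140 138 138 142 126  70  98 103 104 103]
 [114 101  99  81  89 136 139 137 137 139 118  69  98 104 104 102]
 [122 105 101  86  74 118 134 133 135 143 127  64  91 102 102 102]
 [130 104 103  85  56
[... 892 characters left out ...]
 109  65  70  98  97  95  98]
 [104 104  91  54  79 115 119 136 139 125  83  77 103 104 104 105]
 [105 103  93  56  84 132 129 144 145 132  94  73 106 105 105 103]
 [105 103  92  52  89 143 140 139 139 143 132  66 105 104 105 104]
 [106 104  96  62  92 149 140 139 139 145 134  66 104 102 106 106]
 [111 107 103  82  90 144 139 139 139 140 121  64 103 107 105 104]
 [123 103 105  89  75 126 137 137 140 149 136  57  96 104 103 106]
 [119 106 105  88  54  87 100  92  95 106  98  59  90 106 104 104]
 [132 114 105  91  56  54  60  59  69  65  71  80  97 105 103 105]
 [142 130 116  99  75  74  78  78  88  97  96 100 103 104 103 105]
 [145 140 132 119  98  97  97  96 100 105 105 103 106 106 105 104]]
```

The rocker hasn't changed, so the tip never reached it. I'll go back and descend further in slow steps, watching the force.

apply_moves:
  moves: [0,1.5,0,0,0,0,0,3,0,0,0,0,0,4.5,0,0,0,0,0,6,0,0,0,0,0,7.5,0,0,0,0,0,9,0,0,0,0,0,10,0,0,0,0,0,10,0,0,0,0,0,10,-1,0,0,0,0,10,-2,0,0,0,0,10,-3,0,0,0,0,10,-3.5,0,0,0,0,10,-3.8,0,0,0,0,10,-4,0,0,0,0,10,-4,0,0,0]

```text
clock: 7.8
tcp_pos: [0.5063, -0.1357, 0.0565]
orientation: [-0.0, 0.999, 0.044, -0.0]
wrist_force: [0.1, -0.1, 0.5]
finger_gap: 0.0002
grip_force: 0.0
```

apply_moves:
  moves: [0,0,-0.05,0,0,0,0,0,-0.1,0,0,0,0,0,-0.15,0,0,0]

```text
clock: 8.05
tcp_pos: [0.5074, -0.1364, 0.054]
orientation: [0.001, 0.999, 0.044, 0.001]
wrist_force: [-0.7, 0.2, 1.2]
finger_gap: -0.0001
grip_force: 0.0
```

apply_moves:
  moves: [0,0,-0.05,0,0,0,0,0,-0.1,0,0,0,0,0,-0.15,0,0,0]

```text
clock: 8.3
tcp_pos: [0.5077, -0.1363, 0.0499]
orientation: [0.0, 0.999, 0.044, 0.001]
wrist_force: [2.5, 1.3, 2.6]
finger_gap: 0.0002
grip_force: 1.4
```

Contact at TCP z about 0.052. Pressing on.

apply_moves:
  moves: [0,0,-0.04,0,0,0,0,0,-0.08,0,0,0,0,0,-0.08,0,0,0]

```text
clock: 8.55
tcp_pos: [0.5071, -0.1363, 0.0475]
orientation: [0.0, 0.999, 0.044, 0.0]
wrist_force: [1.4, 0.2, 1.7]
finger_gap: -0.0001
grip_force: 1.0
```

apply_moves:
  moves: [0,0,-0.04,0,0,0,0,0,-0.08,0,0,0,0,0,-0.08,0,0,0]

```text
clock: 8.8
tcp_pos: [0.5069, -0.1362, 0.0456]
orientation: [0.0, 0.999, 0.044, 0.0]
wrist_force: [1.5, -0.2, 3.9]
finger_gap: -0.0
grip_force: 2.0
```

apply_moves:
  moves: [0,0,-0.04,0,0,0,0,0,-0.08,0,0,0,0,0,-0.08,0,0,0]

```text
clock: 9.05
tcp_pos: [0.5071, -0.1363, 0.0451]
orientation: [0.001, 0.999, 0.044, 0.001]
wrist_force: [-2.1, 2.0, 16.0]
finger_gap: -0.0002
grip_force: 7.7
```

apply_moves:
  moves: [0,0,-0.04,0,0,0,0,0,-0.08,0,0,0,0,0,-0.08,0,0,0]

```text
clock: 9.3
tcp_pos: [0.5072, -0.1364, 0.0447]
orientation: [0.001, 0.999, 0.044, 0.001]
wrist_force: [-7.2, 4.0, 27.7]
finger_gap: 0.0003
grip_force: 14.0
```

It hit the hard stop at about 28 N. I'll lift, travel to above the red vial and check the rocker from there.

apply_moves:
  claw: 60
  newtons: 30
  moves: [0,0,1.5,0,0,0,0,0,3,0,0,0,0,0,4.5,0,0,0,-0.3,1.2,4.5,0,0,0.12,-0.5,2.4,4.5,0,0,0.24,-0.7,3.6,4.5,0,0,0.36,-0.9,4.8,4.5,0,0,0.48,-1.1,6,4.5,0,0,0.6,-1.3,7.2,4.5,0,0,0.72,-1.5,8.4,4.5,0,0,0.84,-1.7,9.6,4.5,0,0,0.96,-1.9,10.6,4.5,0,0,1.08,-1.9,10.6,4.5,0,0,1.2,-1.9,10.6,4.5,0,0,1.3,-1.9,10.6,4.5,0,0,1.348,-1.9,10.6,4.5,0,0,1.348,-1.9,10.6,4.5,0,0,1.348]

```text
clock: 10.72
tcp_pos: [0.4581, 0.1288, 0.1531]
orientation: [-0.0, 0.754, 0.657, -0.001]
wrist_force: [-0.3, 0.6, -0.2]
finger_gap: 0.0507
grip_force: 0.0
```

```bash
python3 - <<'E'
from workcell import vision,status
from h import proj
import cv2,numpy as np
a=vision.read_camera("top")["image"];b=vision.read_camera("scene")["image"]
p=status.get_state()["tcp_pos"];print(p,status.get_state()["joint_pos"].round(2),proj("top",p),proj("scene",p))
cv2.imwrite("pics/a4.png",np.hstack([np.vstack([cv2.resize(a[160:230,290:360],(300,300),interpolation=2),cv2.resize(b[155:225,290:360],(300,300),interpolation=2)]),cv2.resize(b[120:320,150:310],(480,600),interpolation=2)]))
E
```

```text
[0.45854044 0.12868649 0.15338902] [ 0.1   0.15 -0.3   1.12 -0.    1.81] [233.96320622 216.48984115] [251.75650804 228.17585199]
```

View pics/a4.png

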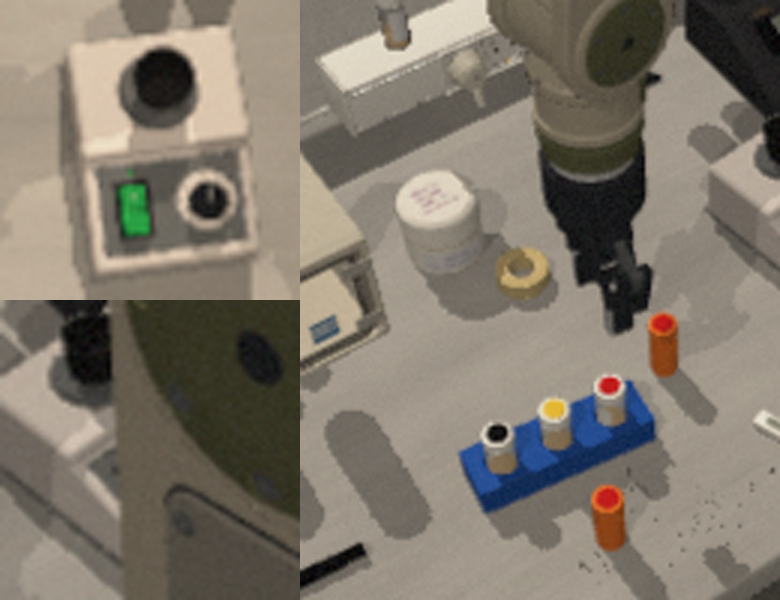

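The gripper's tips, seen near (620,325) in the right panel, look higher and further right than reported. I'll make one annotated close-up, and compare the rocker numerically.

```bash
python3 - <<'E'
from workcell import vision,status
from h import proj
import cv2,numpy as np
a=vision.read_camera("top")["image"];b=vision.read_camera("scene")["image"]
p=status.get_state()["tcp_pos"];d=np.array([.99,-.137,0])
old=cv2.resize(cv2.imread("pics/cr1.png")[:,:400],(70,70),interpolation=3)
x=cv2.resize(b[170:245,225:300],(600,600),interpolation=2)
y=cv2.resize(a[170:240,210:235],(200,560),interpolation=2) if 0 else cv2.resize(a[185:235,215:250],(200,286),interpolation=2)
for s in(-.0255,.0255):
    for z in(.008,-.03):
        q=p+s*d-[0,0,z]
        u=(proj("scene",q)-[225,170]+.5)*8;cv2.circle(x,tuple(u.astype(int)),3,(0,255,255) if z>0 else (255,255,0),-1)
r=lambda im:cv2.resize(im[38:58,22:42],(200,150),interpolation=0)
col=np.vstack([y,r(old),r(a[160:230,290:360]),np.zeros((14,200,3),np.uint8)])
cv2.imwrite("pics/a5.png",np.hstack([x,col]))
print("old/now mid col G",[int(v) for v in old[40:57,30,1]],a[200:217,320,1].tolist())
print("old/now L col G",[int(v) for v in old[40:57,29,1]],a[200:217,319,1].tolist())
E
```

```text
old/now mid col G [116, 106, 90, 125, 135, 130, 126, 121, 120, 132, 140, 140, 139, 134, 95, 64, 76] [119, 111, 71, 142, 162, 160, 158, 152, 141, 149, 161, 159, 160, 158, 123, 73, 78]
old/now L col G [113, 106, 89, 128, 140, 125, 121, 119, 112, 125, 137, 142, 136, 118, 81, 58, 73] [115, 109, 75, 125, 157, 156, 155, 154, 161, 163, 171, 164, 142, 122, 93, 57, 74]
```

View pics/a5.png

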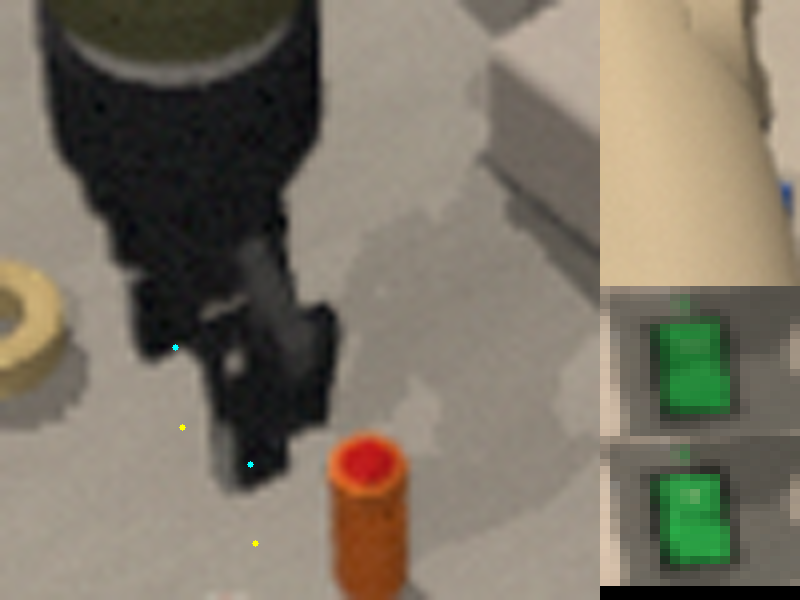

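The rocker's far half now looks different (lower right panels), which fits it being switched. The fingertips match the cyan markers, so xy is right but the true tip is about 30 mm higher than the reported TCP implies. I'll allow for that when descending to the vial.

apply_moves:
  moves: [0.06,0,-1,0,0,0,0.06,0,-2,0,0,0,0.06,0,-3,0,0,0,0.06,0,-3.7,0,0,0,0.06,0,-4.2,0,0,0,0.06,0,-4.5,0,0,0,0.06,0,-4.5,0,0,0]

```text
clock: 11.5
tcp_pos: [0.4592, 0.1286, 0.0398]
orientation: [-0.001, 0.753, 0.658, -0.001]
wrist_force: [-0.7, 0.1, -0.0]
finger_gap: 0.0515
grip_force: 0.0
```

apply_moves:
  moves: [0,0,-0.2,0,0,0,0,0,-0.4,0,0,0,0,0,-0.6,0,0,0,0,0,-0.7,0,0,0,0,0,-0.7,0,0,0]

```text
clock: 11.92
tcp_pos: [0.4603, 0.1289, 0.0235]
orientation: [-0.0, 0.753, 0.658, -0.0]
wrist_force: [0.8, 0.3, -0.2]
finger_gap: 0.0513
grip_force: 0.0
```

```bash
python3 - <<'E'
from workcell import vision,status
import cv2,numpy as np
b=vision.read_camera("scene")["image"];print(status.get_state()["tcp_pos"])
a=vision.read_camera("top")["image"]
cv2.imwrite("pics/a6.png",np.hstack([cv2.resize(b[215:290,205:280],(600,600),interpolation=2),cv2.resize(a[160:230,290:323],(200,600),interpolation=2)]))
E
```

```text
[0.46046853 0.12891925 0.02374588]
```

View pics/a6.png

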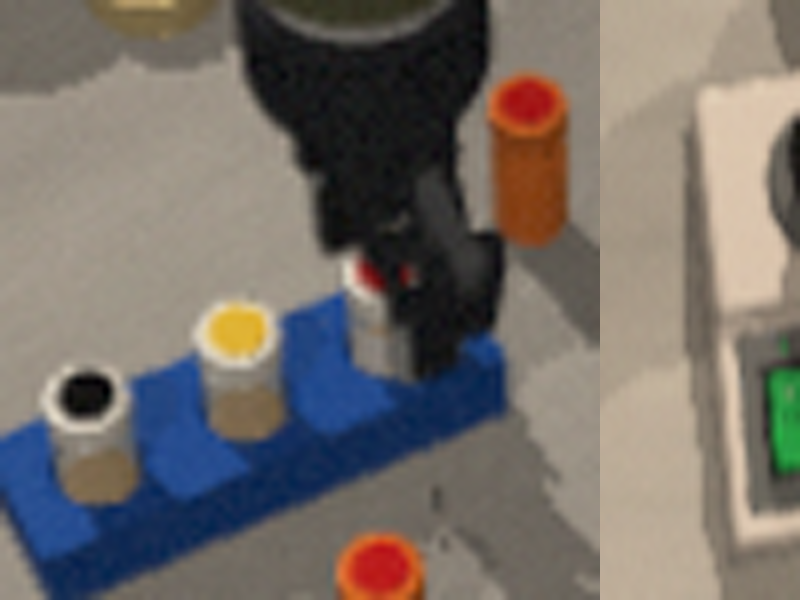

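The picture shows the fingers astride the red cap, the front fingertip at (433,376) about level with the vial body above the block. It's roughly 2 mm to the right. I'll shift slightly, lower 4 mm and close.

apply_moves:
  moves: [0,0.06,-0.08,0,0,0,0,0.06,-0.16,0,0,0,0,0.06,-0.16,0,0,0]

```text
clock: 12.27
tcp_pos: [0.4605, 0.1305, 0.0196]
orientation: [-0.0, 0.753, 0.658, -0.0]
wrist_force: [0.2, 1.3, 0.6]
finger_gap: 0.0513
grip_force: 0.0
```

apply_moves:
  claw: 10
  newtons: 35
  moves: [0,0,0,0,0,0,0,0,0,0,0,0,0,0,0,0,0,0,0,0,0,0,0,0,0,0,0,0,0,0,0,0,0,0,0,0,0,0,0,0,0,0,0,0,0,0,0,0]

```text
clock: 12.93
tcp_pos: [0.4606, 0.1305, 0.0199]
orientation: [0.0, 0.753, 0.658, 0.0]
wrist_force: [-0.8, -0.9, 2.2]
finger_gap: 0.0256
grip_force: 34.3
```

Gripped: gap 25.6 mm, 34 N. Lifting, then carrying to the cup.

apply_moves:
  moves: [0,0,0.4,0,0,0,0,0,1.2,0,0,0,0,0,2.2,0,0,0,0,0,3.2,0,0,0,0,0,4.2,0,0,0,0,0,5.2,0,0,0,0,0,5.8,0,0,0,0,0,5.8,0,0,0]

```text
clock: 13.6
tcp_pos: [0.4631, 0.1307, 0.169]
orientation: [0.002, 0.753, 0.658, 0.003]
wrist_force: [0.4, -0.1, -0.3]
finger_gap: 0.026
grip_force: 34.4
```

apply_moves:
  moves: [0.4,-0.9,0,0,0,0,0.8,-1.9,0,0,0,0,1.2,-2.9,0,0,0,0,1.6,-3.9,0,0,0,0,2,-4.9,0,0,0,0,2.4,-5.9,0,0,0,0,2.8,-6.9,0,0,0,0,3.2,-7.9,0,0,0,0,3.6,-8.9,0,0,0,0,4.1,-9.9,0,0,0,0,4.5,-10.7,0,0,0,0,4.84,-11.2,0,0,0,0,4.84,-11.47,0,0,0,0,4.84,-11.47,0,0,0,0,4.84,-11.47,0,0,0,0]

```text
clock: 14.85
tcp_pos: [0.5806, -0.1558, 0.164]
orientation: [-0.001, 0.753, 0.658, -0.0]
wrist_force: [-0.5, 0.9, 0.0]
finger_gap: 0.0255
grip_force: 34.5
```

```bash
python3 - <<'E'
from workcell import vision,status
from h import *
import cv2
s=status.get_state();p=s["tcp_pos"];print(p,s["wrist_force"],s["finger_gap"])
for n in("top","scene"):
    c=vision.read_camera(n)["image"].astype(int)
    m=((c[...,2]-c[...,1]>60)&(c[...,2]-c[...,0]>60)&(c[...,1]<70)).astype("uint8")
    k,_,st,ce=cv2.connectedComponentsWithStats(m)
    print(n,"exp disc",proj("scene" if n=="scene" else "top",[.5812,-.1582,.006+.145+.064]).round(1),[(ce[i].round(1).tolist(),int(st[i,4])) for i in range(1,k) if st[i,4]>5])
E
```

```text
[ 0.58060863 -0.15582802  0.16400484] [-0.45875964  0.93843764  0.04584207] 0.02545199428147174
top exp disc [331.9 168.1] [([490.6, 75.4], 615), ([165.7, 111.9], 191), ([488.8, 161.5], 121), ([261.7, 210.7], 26), ([262.6, 215.8], 12)]
scene exp disc [314. 136.] [([510.0, 58.9], 462), ([422.9, 101.8], 85), ([120.3, 163.3], 240), ([270.7, 227.4], 32), ([270.4, 237.4], 72), ([252.0, 285.8], 41), ([252.6, 295.6], 79)]
```

The disc is hidden by the hand, so I'll lower by force. The floor should come at a reported z of about 0.115.

apply_moves:
  moves: [0.04,-0.02,-0.3,0,0,0,0.04,-0.02,-0.7,0,0,0,0.04,-0.02,-1,0,0,0,0.04,-0.02,-1.2,0,0,0,0.04,-0.02,-1.2,0,0,0]

```text
clock: 15.37
tcp_pos: [0.5813, -0.156, 0.1328]
orientation: [-0.001, 0.753, 0.658, -0.001]
wrist_force: [-0.1, 0.5, -0.4]
finger_gap: 0.0258
grip_force: 34.5
```

apply_moves:
  moves: [0,0,-0.1,0,0,0,0,0,-0.2,0,0,0,0,0,-0.3,0,0,0,0,0,-0.3,0,0,0]

```text
clock: 15.7
tcp_pos: [0.5825, -0.1568, 0.1269]
orientation: [-0.0, 0.753, 0.658, -0.0]
wrist_force: [-0.1, -0.6, -0.2]
finger_gap: 0.0259
grip_force: 34.5
```

apply_moves:
  moves: [0,0,-0.1,0,0,0,0,0,-0.2,0,0,0,0,0,-0.3,0,0,0,0,0,-0.3,0,0,0]

```text
clock: 16.03
tcp_pos: [0.5823, -0.1567, 0.1192]
orientation: [-0.0, 0.753, 0.658, -0.0]
wrist_force: [0.1, -0.4, -0.1]
finger_gap: 0.0257
grip_force: 34.5
```

apply_moves:
  moves: [0,0,-0.05,0,0,0,0,0,-0.1,0,0,0,0,0,-0.1,0,0,0,0,0,-0.1,0,0,0]

```text
clock: 16.37
tcp_pos: [0.5826, -0.1568, 0.1173]
orientation: [-0.0, 0.753, 0.658, 0.0]
wrist_force: [-0.5, 0.9, -0.8]
finger_gap: 0.026
grip_force: 34.5
```

apply_moves:
  moves: [0,0,-0.04,0,0,0,0,0,-0.08,0,0,0,0,0,-0.08,0,0,0,0,0,-0.08,0,0,0]

```text
clock: 16.7
tcp_pos: [0.5825, -0.1568, 0.1153]
orientation: [-0.0, 0.753, 0.658, 0.0]
wrist_force: [0.8, -0.3, 0.5]
finger_gap: 0.0258
grip_force: 34.5
```

apply_moves:
  moves: [0,0,-0.04,0,0,0,0,0,-0.08,0,0,0,0,0,-0.08,0,0,0,0,0,-0.08,0,0,0]

```text
clock: 17.03
tcp_pos: [0.5827, -0.1568, 0.1138]
orientation: [0.0, 0.753, 0.658, 0.0]
wrist_force: [-0.7, 0.6, 3.2]
finger_gap: 0.0258
grip_force: 34.8
```

apply_moves:
  moves: [0,0,-0.04,0,0,0,0,0,-0.08,0,0,0,0,0,-0.08,0,0,0,0,0,-0.08,0,0,0]

```text
clock: 17.37
tcp_pos: [0.5827, -0.1569, 0.1117]
orientation: [0.0, 0.753, 0.658, 0.0]
wrist_force: [-0.9, 0.9, 5.2]
finger_gap: 0.0259
grip_force: 35.0
```

apply_moves:
  moves: [0,0,-0.04,0,0,0,0,0,-0.08,0,0,0,0,0,-0.1,0,0,0,0,0,-0.1,0,0,0,0,0,-0.1,0,0,0]

```text
clock: 17.78
tcp_pos: [0.5827, -0.1569, 0.1096]
orientation: [0.0, 0.753, 0.658, 0.0]
wrist_force: [-2.6, 0.7, 8.1]
finger_gap: 0.0262
grip_force: 35.2
```

apply_moves:
  moves: [0,0,0,0,0,0,0,0,0,0,0,0,0,0,0,0,0,0,0,0,0,0,0,0]

```text
clock: 18.12
tcp_pos: [0.5827, -0.1569, 0.1096]
orientation: [0.0, 0.753, 0.658, 0.0]
wrist_force: [-2.8, 1.1, 7.5]
finger_gap: 0.026
grip_force: 35.2
```

About 8 N, roughly 4.8 mm. A tiny x relief, then hold.

apply_moves:
  moves: [-0.03,0,0,0,0,0,-0.03,0,0,0,0,0,-0.03,0,0,0,0,0,-0.03,0,0,0,0,0,-0.03,0,0,0,0,0,-0.03,0,0,0,0,0,-0.03,0,0,0,0,0,-0.03,0,0,0,0,0,-0.03,0,0,0,0,0,-0.03,0,0,0,0,0,-0.03,0,0,0,0,0,-0.03,0,0,0,0,0,-0.03,0,0,0,0,0,-0.03,0,0,0,0,0,-0.03,0,0,0,0,0,-0.03,0,0,0,0,0,-0.03,0,0,0,0,0,-0.03,0,0,0,0,0,-0.03,0,0,0,0,0,-0.03,0,0,0,0,0]

```text
clock: 19.78
tcp_pos: [0.5826, -0.157, 0.1098]
orientation: [0.001, 0.753, 0.658, 0.001]
wrist_force: [-0.9, 0.5, 7.4]
finger_gap: 0.0258
grip_force: 35.1
```

apply_moves:
  moves: [0,0,0,0,0,0,0,0,0,0,0,0,0,0,0,0,0,0,0,0,0,0,0,0,0,0,0,0,0,0,0,0,0,0,0,0,0,0,0,0,0,0,0,0,0,0,0,0,0,0,0,0,0,0,0,0,0,0,0,0,0,0,0,0,0,0,0,0,0,0,0,0,0,0,0,0,0,0,0,0,0,0,0,0,0,0,0,0,0,0,0,0,0,0,0,0,0,0,0,0,0,0,0,0,0,0,0,0,0,0,0,0,0,0,0,0,0,0,0,0]

```text
clock: 21.45
tcp_pos: [0.5826, -0.157, 0.1098]
orientation: [0.001, 0.753, 0.658, 0.001]
wrist_force: [-0.2, 0.4, 6.6]
finger_gap: 0.0261
grip_force: 35.1
```

apply_moves:
  moves: [0,0,0,0,0,0,0,0,0,0,0,0,0,0,0,0,0,0,0,0,0,0,0,0,0,0,0,0,0,0,0,0,0,0,0,0,0,0,0,0,0,0,0,0,0,0,0,0,0,0,0,0,0,0,0,0,0,0,0,0,0,0,0,0,0,0,0,0,0,0,0,0,0,0,0,0,0,0,0,0,0,0,0,0,0,0,0,0,0,0,0,0,0,0,0,0,0,0,0,0,0,0,0,0,0,0,0,0,0,0,0,0,0,0,0,0,0,0,0,0]

```text
clock: 23.12
tcp_pos: [0.5826, -0.157, 0.1098]
orientation: [0.001, 0.753, 0.658, 0.001]
wrist_force: [-1.1, 1.1, 7.0]
finger_gap: 0.0257
grip_force: 35.1
```

apply_moves:
  moves: [0,0,0,0,0,0,0,0,0,0,0,0,0,0,0,0,0,0,0,0,0,0,0,0,0,0,0,0,0,0,0,0,0,0,0,0,0,0,0,0,0,0,0,0,0,0,0,0,0,0,0,0,0,0,0,0,0,0,0,0,0,0,0,0,0,0,0,0,0,0,0,0,0,0,0,0,0,0,0,0,0,0,0,0,0,0,0,0,0,0,0,0,0,0,0,0,0,0,0,0,0,0,0,0,0,0,0,0,0,0,0,0,0,0,0,0,0,0,0,0]

```text
clock: 24.78
tcp_pos: [0.5826, -0.157, 0.1098]
orientation: [0.001, 0.753, 0.658, 0.001]
wrist_force: [-1.5, 1.4, 6.7]
finger_gap: 0.0261
grip_force: 35.1
```

Force is about 7 N (about 4 mm). I'll add 0.75 mm for margin and hold a further 4 s.

apply_moves:
  moves: [0,0,-0.015,0,0,0,0,0,-0.03,0,0,0,0,0,-0.03,0,0,0,0,0,-0.03,0,0,0,0,0,-0.03,0,0,0,0,0,-0.03,0,0,0,0,0,-0.03,0,0,0,0,0,-0.03,0,0,0,0,0,-0.03,0,0,0,0,0,-0.03,0,0,0,0,0,-0.03,0,0,0,0,0,-0.03,0,0,0,0,0,-0.03,0,0,0,0,0,-0.03,0,0,0,0,0,-0.03,0,0,0,0,0,-0.03,0,0,0,0,0,-0.03,0,0,0,0,0,-0.03,0,0,0,0,0,-0.03,0,0,0,0,0,-0.03,0,0,0]

```text
clock: 26.45
tcp_pos: [0.5826, -0.157, 0.1092]
orientation: [0.001, 0.753, 0.658, 0.001]
wrist_force: [-1.2, 0.6, 8.8]
finger_gap: 0.0254
grip_force: 35.1
```

apply_moves:
  moves: [0,0,0,0,0,0,0,0,0,0,0,0,0,0,0,0,0,0,0,0,0,0,0,0,0,0,0,0,0,0,0,0,0,0,0,0,0,0,0,0,0,0,0,0,0,0,0,0,0,0,0,0,0,0,0,0,0,0,0,0,0,0,0,0,0,0,0,0,0,0,0,0,0,0,0,0,0,0,0,0,0,0,0,0,0,0,0,0,0,0,0,0,0,0,0,0,0,0,0,0,0,0,0,0,0,0,0,0,0,0,0,0,0,0,0,0,0,0,0,0]

```text
clock: 28.12
tcp_pos: [0.5826, -0.157, 0.1092]
orientation: [0.001, 0.753, 0.658, 0.001]
wrist_force: [-1.1, 0.8, 8.9]
finger_gap: 0.026
grip_force: 35.1
```

apply_moves:
  moves: [0,0,0,0,0,0,0,0,0,0,0,0,0,0,0,0,0,0,0,0,0,0,0,0,0,0,0,0,0,0,0,0,0,0,0,0,0,0,0,0,0,0,0,0,0,0,0,0,0,0,0,0,0,0,0,0,0,0,0,0,0,0,0,0,0,0,0,0,0,0,0,0,0,0,0,0,0,0,0,0,0,0,0,0,0,0,0,0,0,0,0,0,0,0,0,0,0,0,0,0,0,0,0,0,0,0,0,0,0,0,0,0,0,0,0,0,0,0,0,0]

```text
clock: 29.78
tcp_pos: [0.5826, -0.157, 0.1092]
orientation: [0.001, 0.753, 0.658, 0.001]
wrist_force: [-1.6, 0.8, 7.3]
finger_gap: 0.0258
grip_force: 35.1
```

```bash
python3 -c "
from workcell import status,job
print(status.get_state()['wrist_force'],job.hand_in())"
```

```text
the job is handed in; nothing more can be done
[-1.55818837  0.75238879  7.31287893] None
```

I handed in the job at about 30 s with the red-capped vial still gripped at 35 N and pressed into the cup at 7–9 N, about 5 mm down and held over 11 s; no verdict came back, and the rocker's touch mode is judged only from its hard stop and changed look in the images.

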